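# Release the fruit press: set its ratchet to loosen, then back the nut off

## Robot

A 6-joint arm with a two-finger parallel gripper is mounted at the origin on a cart in front of the work surface, level with it; the furniture and walls round the work are solid. World frame = base frame: x ahead of the robot, y to its left, z up, the work surface at z = 0. Lengths are in mm, angles in rad, forces in N, time in s.
With the tool pointing down it reaches from about 300 to 775 mm from the base axis. Payload 14.6 kg.
Tool frame: the origin (TCP) lies between the finger pads; the fingertips stand 11 mm ahead of it and the grasp point (between the pads) lies 8 mm behind it; z points along the fingers, y is the line along which they close (so a half turn about z gives the same grasp; the last joint's range is limited). The gripper opens to 94 mm and grips with 3 to 60 N. Pads are 16 mm wide; open, the fingers measure 119 mm over their backs; the gripper's body (75 mm by 177 mm) begins 78 mm behind the grasp point.
Start: joints at [1.052, 0.3, 1.521, -0, 1.321, -0.067], TCP at [240.118, 494.806, 216.446] pointing down, gripper open.
Joint ranges: [-3.03, 3.03], [-0.79, 2.21], [0.23, 2.52], [-1.04, 4.18], [0, 3.07], [-2.55, 2.55]. Speed limits (rad/s): [2.22, 2.22, 2.57, 3.14, 3.14, 3.14].

## Interface

Orientations are given as [roll, pitch, yaw] about the fixed x, y, z axes, in that order (R = Rz(yaw) Ry(pitch) Rx(roll)).
In Python, from cell import manip gives the robot as it stands. The module is installed in compiled form; this text tells all that it offers.
- The arm moves only by the tool arm_command, never from a script. Its argument "rows" is one flat list of numbers, 5 for each row, row after row: the shift along the world's x, y, z in mm, then the turn about the world's z in degrees, then the finger opening in mm, from 0 to 94. In form: [dx, dy, dz, twist, jaw, dx, dy, dz, twist, jaw, ...]. A call has 1 to 5 rows; each row shifts and turns the commanded pose from where the row before left it; what a row does not reach is not made up. A row lasts 1/8 s, in which the tool goes at most 62.5 mm and 10.7 degrees, less where a joint would pass 70% of its speed; a pose out of reach is approached as far as the arm can. A call is refused whole if a number of a shift passes 62.5 or a number of a turn 10.7, either way. A call with a gripper value outside its range is refused whole. The fingers move at their own pace and stop on an object; "newtons" is the grip in N (left out, the last holds). Time passes only in rows, so rows that do not move let the fingers close. It gives the time, the measured TCP pose, the force and the opening at its end, in the units of the state.
- manip.read_state(): the state, without advancing time (a new reading comes with each control period).
- manip.camera(name): name is "side" or "top" or "wrist"; returns a dict with "image" (480x640x3 uint8, blue, green, red), "z_map" (480x640 float32, mm along the optical axis (not along the pixel's ray), 0 where there is no reading), "fx", "fy", "cx", "cy" (pixels), "D" ([k1, k2, p1, p2, k3] as OpenCV has them; the pictures are not rectified), "pose" (4x4, takes a point from camera to world coordinates). Camera axes: x right, y down, z forward; pixel columns grow to the right and rows downward; lengths in mm; the calibration is good to about 2 mm. A picture is of the moment at which its call begins.
- manip.sign_off(): hands the job in, once; it reports no verdict.
The state is a dict: "clock": time; "joints": joint angles; "qd": joint speeds; "effort": joint torques, N m; "eef_pos": TCP position; "eef_rot": TCP orientation; "wrist_force": force on the tool from outside, world axes, zero at the start; "moment": the same for the moment, N m; "finger_gap": finger opening in mm.
Only numpy, scipy, OpenCV 4.12 (cv2) and the standard library are available. Lean on these libraries where they do the work, as an engineer would, in place of code of your own. Each camera call takes 0.05 s, during which the arm holds its last target. There are 200 camera calls.

## Task

The pressing is done, so take the load off the green fruit press. Push the red direction lever on its ratchet fully over to the loosening side (anticlockwise seen from above) until you feel its stop, then work the black handle to and fro until the brass nut has backed off a good third of a turn, taking up the load gently with no more than about 20 N on the grip. Do not tighten the press further, force the lever, ram the handle into its buffers or disturb the things standing round it, and let go at the end.

Things in the scene. Friction and masses are not known exactly. Their poses are not given: they have to be found in the camera images.
- fruit_press: the press, fixed firmly: wooden foot 210x236x26 mm, perforated basket, green crossbar (top 166 mm up) on two tie rods 96 mm either side of the middle (along its y), cap nuts up to 194 mm. Origin: centre of its underside, under the spindle; x from its front to its back (away from the handle's middle position), z up
- press_axis (a point): point on the upright axis of spindle, nut and handle, 180 mm above the worktop, level with the handle's centre line; axes as fruit_press. The spindle stands up to 230 mm on this axis and rises about 2 mm per rad of the nut
- handle_grip (a point): middle of the black grip of the handle, a level round bar; the grip is 24 mm thick and runs from 110 to 200 mm from the spindle axis; this point lies on its centre line, 150 mm from the axis, 180 mm above the worktop; x outward along the bar, z up. Below and beside it is free space over the whole swing
- lever_tab (a point): red upright tab of the direction lever, 11 mm thick, from 195 to 223 mm above the worktop; this point is on its centre line, 212 mm up. The lever lies on the handle, turns about an upright pin 46 mm from the spindle axis and carries the tab 36 mm further out; x from pin to tab. Handle parts below it reach up to 190 mm, the lever's blade to 196 mm
- press_handle (a joint): swing of the handle about the spindle axis, rad, anticlockwise from above positive; 0: points along -x of fruit_press. Parked at the start at 1.18 to 1.20, against a rubber buffer on the crossbar; a second buffer stops it at -1.20; pressed beyond 1.26 either way (some 25 N at the grip) it is rammed. Stays where left; about 4 N at the grip swings it while the ratchet clicks over
- ratchet_lever (a joint): turn of the direction lever on the handle, rad, anticlockwise from above positive. -0.42 (start): tightening, the handle drives the nut clockwise and clicks back; +0.42: loosening, it drives anticlockwise. Takes 2 to 3 N at the tab, stays where left and ends at a slightly springy stop; fully over means beyond 0.40, forced means beyond 0.455 (some 12 N at the tab)
- press_nut (a joint): turn of the brass hex nut (37 mm over its corners, red dot on top), rad, anticlockwise from above positive = loosening; 0 tight, starts at 0 to 0.2, to pass 2.0, ends at 4.5; below -0.12 is tightened further. 16-tooth ratchet: up to 0.4 rad of a swing is lost before it takes. It is stiff: under load the grip needs about 8 N, plus 140 N per m/s of grip speed
- ratchet_pawl: dark steel pawl under the lever, between handle and toothed wheel; it carries the load from handle to nut. Origin on the lever's pin axis at worktop height. Over 120 N between pawl and teeth is an overload; that is reached at about 20 N on the grip under load (about 0.09 m/s), or by taking up the lost motion with a jerk
- tumbler: clear glass tumbler, 81 mm wide, 91 mm high, on a dark coaster at the right front; origin at the centre of its underside; a bystander
- mug_1: cream mug, 100 mm high, on a dark coaster at the left; origin at the centre of its underside; a bystander
- capsule_2: pale coffee capsule, 54 mm wide, 34 mm high, standing to the left of the press; origin at the centre of its underside; a bystander
- canister_sugar: black round canister with a white lid, 93 mm wide, 135 mm high, standing at the right; origin at the centre of its underside; a bystander
- pepper_mill: brown wooden pepper mill, 58 mm thick, 170 mm high, standing upright to the left of the press; origin at the centre of its underside; a bystander

How it is judged:
By the outcome, as a careful person would: the job done as asked, in the order asked, and still so for the second after the job is handed in, with the robot touching nothing.
It also fails if it takes over 72 s, if anything falls off the work surface, if the arm or the gripper's body presses on something with over 40 N, if the wrist force passes 120 N, or if a joint passes its speed limit or range.

## Working session

There is one attempt and no reset: what is moved stays moved. The work goes in short steps, Python scripts to look and compute and a tool call to move; the robot and the scene stay as the last step left them, time stands still between calls to the robot, and variables do not carry over. Pictures are saved under pics/ and viewed, on a budget of 10 in all, crops included, one or two more only if the job needs it, and the job is handed in when it is done.

Besides the shell and the picture viewer there is one more tool, called as a command line: name --argument value ..., lists and objects as JSON in quotes. arm_command: Moves the arm, as the interface text tells. Its arguments: {"type":"object","properties":{"rows":{"type":"array","items":{"type":"number"}},"newtons":{"type":"number"}},"required":["rows"]}

```bash
mkdir -p pics; cat > h.py <<'E'
import numpy as np, cv2
from cell import manip
def pts(c):
    v,u=np.mgrid[0:480,0:640]
    K=np.array([[c['fx'],0,c['cx']],[0,c['fy'],c['cy']],[0,0,1.]])
    n=cv2.undistortPoints(np.stack([u,v],-1).reshape(-1,1,2).astype(np.float64),K,np.array(c['D'],float)).reshape(480,640,2)
    z=c['z_map'].astype(float)
    P=np.dstack([n[...,0]*z,n[...,1]*z,z])
    T=np.array(c['pose']); W=P@T[:3,:3].T+T[:3,3]; W[z==0]=np.nan
    return W
E
python3 - <<'E'
from h import *
s=manip.read_state(); print(s)
for n in ('top','side'):
    c=manip.camera(n); cv2.imwrite(f'pics/{n}0.png',c['image']); np.savez(f'{n}0.npz',W=pts(c),im=c['image']); print(n,np.round(c['pose'],2).tolist(),c['fx'])
E
```

```text
{'clock': 0.0, 'joints': array([ 1.05242431e+00,  3.00475602e-01,  1.52158218e+00, -1.71067597e-05,
        1.32066457e+00, -6.66221227e-02]), 'qd': array([ 4.69116361e-05,  7.49175838e-04, -1.05086133e-03, -5.41273210e-04,
        1.54734683e-03, -1.12430958e-03]), 'effort': array([ 1.50353237e-03, -5.31818891e+01, -3.52721822e+01,  7.08759623e-02,
        2.45482719e-02, -1.26938030e-04]), 'eef_pos': array([239.9945853 , 494.60734471, 215.88337721]), 'eef_rot': array([-3.14046436e+00, -5.86745434e-05,  2.68984697e+00]), 'wrist_force': array([ 0.62984608,  0.66592113, -0.54364098]), 'moment': array([ 0.05736795, -0.00042585,  0.03723458]), 'finger_gap': 93.89542970896304}
top [[0.0, -1.0, 0.07, 478.85], [-1.0, 0.0, 0.03, -89.88], [-0.03, -0.07, -1.0, 1230.65], [0.0, 0.0, 0.0, 1.0]] 478.55537817563066
side [[0.88, 0.38, -0.29, 980.22], [0.47, -0.69, 0.55, -925.97], [0.01, -0.62, -0.78, 1355.49], [0.0, 0.0, 0.0, 1.0]] 517.3597764123532
```

View pics/top0.png

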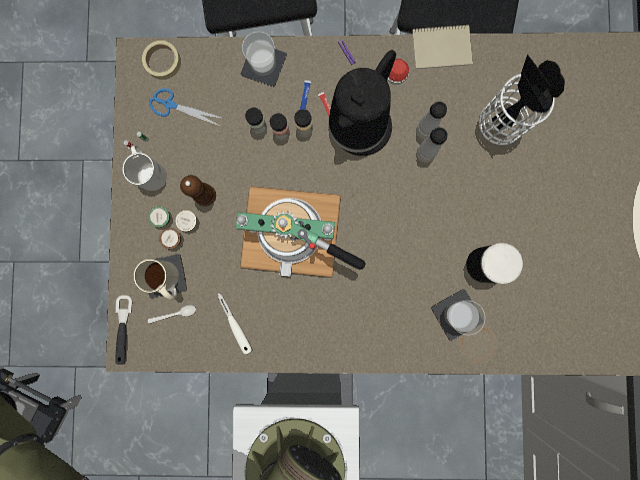

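View pics/side0.png

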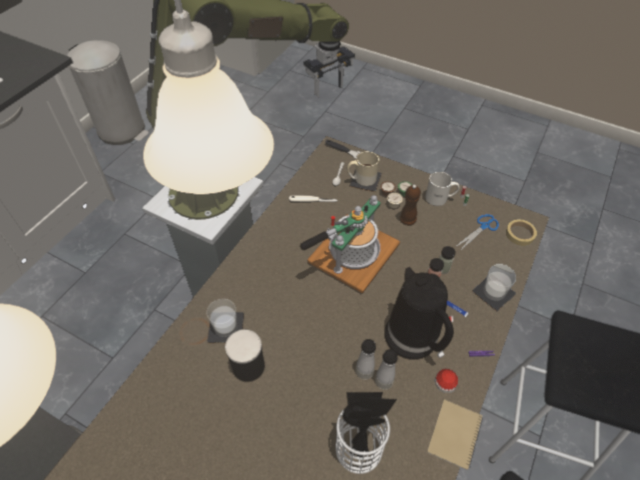

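The press is at about (285,224) in the top view, with the grip running to (360,265) at lower right. The red tab is near (312,243). Next I'll measure these points.

```bash
python3 - <<'E'
from h import *
for n in('top','side'):
    d=np.load(n+'0.npz');W=d['W'];im=d['im'];hsv=cv2.cvtColor(im,cv2.COLOR_BGR2HSV).astype(int);H,S,V=hsv[...,0],hsv[...,1],hsv[...,2]
    roi=(abs(W[...,0]-360)<200)&(abs(W[...,1]-0)<220)
    z=W[...,2]
    red=roi&((H<8)|(H>172))&(S>140)&(V>80)&(z>185)&(z<240)
    blk=roi&(V<60)&(z>172)&(z<205)
    grn=roi&(H>60)&(H<90)&(S>80)&(z>155)&(z<175)
    br=roi&(H>18)&(H<32)&(S>90)&(z>170)
    top=roi&(z>205)
    for k,m in dict(red=red,blk=blk,grn=grn,brass=br,top=top).items():
        P=W[m]
        if len(P)<3: print(n,k,len(P)); continue
        q=np.argwhere(m).mean(0)
        e,U=np.linalg.eigh(np.cov(P[:,:2].T)); ax=U[:,1]; t=(P[:,:2]-P[:,:2].mean(0))@ax
        print(n,k,len(P),'mean',P.mean(0).round(1),'min',P.min(0).round(0),'max',P.max(0).round(0),'ang',round(float(np.degrees(np.arctan2(ax[1],ax[0]))),1),'ext',t.min().round(),t.max().round(),'px',q[::-1].round())
    cv2.imwrite(f'pics/{n}c.png',cv2.resize(im[170:290,220:390] if n=='top' else im[180:300,280:430],None,fx=4.5,fy=4.5,interpolation=cv2.INTER_CUBIC)) 
E
```

```text
top red 24 mean [545.9 -47.9 220.8] min [540. -53. 197.] max [552. -42. 226.] ang 47.3 ext -6.0 8.0 px [312. 245.]
top blk 392 mean [ 523.1 -120.7  188.8] min [ 498. -161.  178.] max [551. -80. 195.] ang 62.1 ext -45.0 43.0 px [346. 257.]
top grn 0
top brass 0
top top 27 mean [545.3 -48.  221.4] min [540. -53. 215.] max [551. -42. 226.] ang 150.7 ext -6.0 5.0 px [312. 245.]
side red 22 mean [546.5 -52.3 213.9] min [542. -56. 196.] max [552. -45. 225.] ang 119.8 ext -4.0 7.0 px [332. 220.]
side blk 174 mean [ 525.7 -129.   187.4] min [ 502. -165.  176.] max [551. -91. 197.] ang 61.3 ext -40.0 43.0 px [313. 241.]
side grn 0
side brass 0
side top 64 mean [282.1 131.4 460.2] min [160. -56. 207.] max [552. 219. 597.] ang 145.2 ext -327.0 149.0 px [283.  87.]
```

View pics/topc.png

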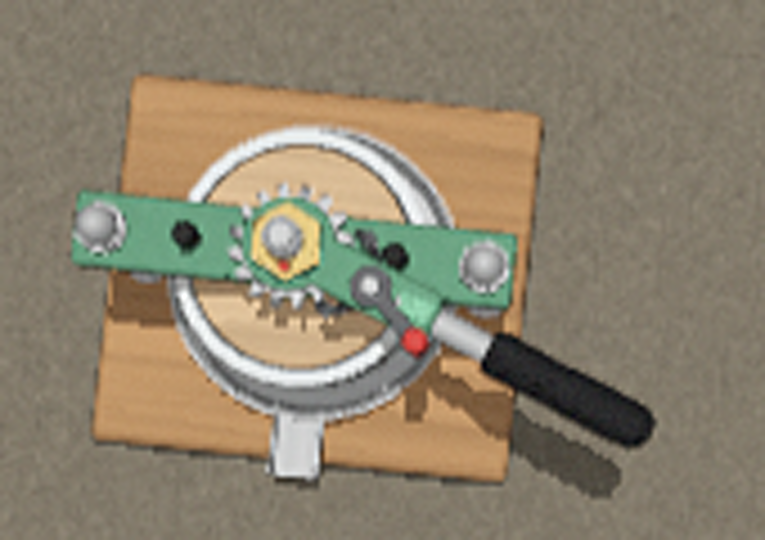

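The crop shows the spindle at (282,236), the cap nuts at (100,226) and (485,267), and the lever pin at (370,285). The tab is at (415,340), on the clockwise side of the handle, as it should be. Next I'll cross-check by casting rays.

```bash
cat >> h.py <<'E'
def ray(c,u,v,h):
    K=np.array([[c['fx'],0,c['cx']],[0,c['fy'],c['cy']],[0,0,1.]])
    n=cv2.undistortPoints(np.array([[[u,v]]],float),K,np.array(c['D'],float))[0,0]
    T=np.array(c['pose']);d=T[:3,:3]@[n[0],n[1],1];o=T[:3,3];return (o+d*(h-o[2])/d[2])[:2]
E
python3 - <<'E'
from h import *
c=manip.camera('top')
f=lambda u,v,h:ray(c,u/4.5+220-.39,v/4.5+170-.39,h)
A=f(282,234,230);n1=f(100,226,192);n2=f(485,267,192);nut=f(285,241,195)
print('axis',A,'capmid',(n1+n2)/2,np.linalg.norm(n1-n2),'nut',nut)
y=n1-n2;print('yaw',np.degrees(np.arctan2(-y[0],y[1])))
print('pin',f(370,285,200),'tab',f(415,340,223))
im=c['image'];hsv=cv2.cvtColor(im,cv2.COLOR_BGR2HSV)
m=((hsv[...,2]<65)).astype(np.uint8);m[:230]=0;m[275:]=0;m[:,:325]=0;m[:,370:]=0
n,l,s,ce=cv2.connectedComponentsWithStats(m);i=1+s[1:,4].argmax();q=np.argwhere(l==i)[:,::-1]
P=np.array([ray(c,u,v,180) for u,v in q]);mu=P.mean(0);e,U=np.linalg.eigh(np.cov(P.T));ax=U[:,1]*-np.sign(U[1,1]);t=(P-mu)@ax
print('grip',mu,ax,np.degrees(np.arctan2(ax[1],ax[0])),t.min(),t.max(),'A from grip',mu+ax*((t.max()+t.min())/2-155))
E
```

```text
axis [595.13071057  13.95390744] capmid [593.45908448  13.03493859] 188.76232434251472 nut [595.78283399  16.10563149]
yaw -6.1919060048748005
pin [573.85722846 -25.54061728] tab [545.79572313 -48.21871568]
grip [ 523.53275424 -120.87141252] [-0.47465259 -0.88017323] -118.33673241823797 -43.442364335952405 44.948798218641315 A from grip [596.74638887  14.89247734]
```

arm_command --rows '[12, -22, 15, -2, 0, 24, -44, 15, 0, 0, 24, -45, 15, 0, 0, 24, -45, 5, 0, 0, 24, -45, 0, 0, 0]' --newtons 40

```text
clock: 0.78
eef_pos: [348.7, 292.3, 266.8]
eef_rot: [3.141, 0.0, 2.655]
wrist_force: [1.8, -0.7, 0.4]
finger_gap: 47.5
```

arm_command --rows '[24, -45, 0, 0, 0, 24, -45, 0, 0, 0, 24, -45, 0, 0, 0, 24, -45, 0, 0, 0, 24, -45, 0, 0, 0]'

```text
clock: 1.4
eef_pos: [468.6, 67.1, 266.4]
eef_rot: [3.142, 0.0, 2.655]
wrist_force: [-0.1, 0.4, 0.6]
finger_gap: 0.6
```

arm_command --rows '[24, -45, 0, 0, 0, 24, -45, 0, 0, 0, 10, -17, 0, 0, 0, 0, 0, 0, 0, 0, 0, 0, 0, 0, 0]'

```text
clock: 2.02
eef_pos: [525.7, -37.1, 266.5]
eef_rot: [3.142, -0.0, 2.656]
wrist_force: [0.2, 0.9, -1.4]
finger_gap: 0.3
```

arm_command --rows '[0, -1, -15, 0, 0, 0, 0, -15, 0, 0, 0, 0, -12, 0, 0, 0, 0, -8, 0, 0, 0, 0, -2, 0, 0]'

```text
clock: 2.65
eef_pos: [526.0, -39.2, 213.9]
eef_rot: [-3.141, -0.001, 2.655]
wrist_force: [0.5, -0.1, -1.5]
finger_gap: 0.2
```

```bash
python3 - <<'E'
from h import *
print(manip.read_state()['eef_pos'],manip.read_state()['wrist_force'])
c=manip.camera('wrist');cv2.imwrite('pics/w1.png',c['image'])
E
```

```text
[526.01054773 -39.16828234 213.90331685] [ 0.50346639 -0.06640644 -1.45465535]
```

View pics/w1.png

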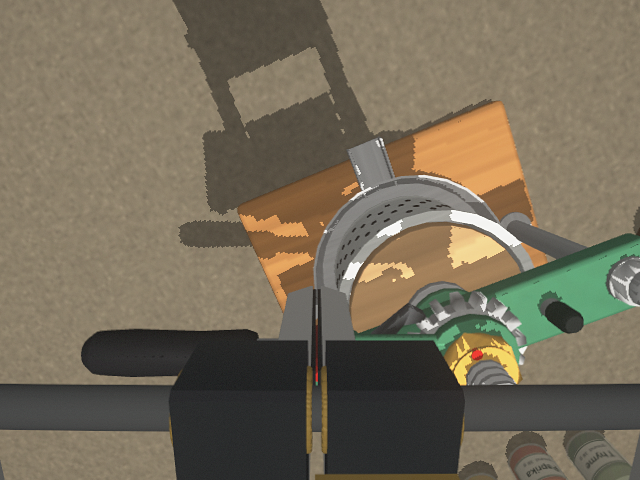

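The red tab (317,375) shows through the slit between the closed fingers, straight ahead along the push direction, so the alignment is good. Now I'll push slowly.

arm_command --rows '[2.6, -1.4, 0, 0, 0, 2.6, -1.4, 0, 0, 0, 2.6, -1.4, 0, 0, 0, 2.6, -1.4, 0, 0, 0, 2.6, -1.4, 0, 0, 0]'

```text
clock: 3.32
eef_pos: [538.9, -46.5, 214.4]
eef_rot: [-3.141, -0.001, 2.655]
wrist_force: [-4.2, -1.0, -0.1]
finger_gap: 0.5
```

arm_command --rows '[2.2, -1.2, 0, 0, 0, 2.2, -1.2, 0, 0, 0, 2.2, -1.2, 0, 0, 0, 2.2, -1.2, 0, 0, 0, 2.2, -1.2, 0, 0, 0]'

```text
clock: 3.95
eef_pos: [550.3, -52.3, 214.4]
eef_rot: [3.142, 0.0, 2.655]
wrist_force: [-3.1, -0.5, 0.5]
finger_gap: 0.3
```

arm_command --rows '[0.9, -0.5, 0, 0, 0, 0.9, -0.5, 0, 0, 0, 0.9, -0.5, 0, 0, 0, 0.9, -0.5, 0, 0, 0, 0.9, -0.5, 0, 0, 0]'

```text
clock: 4.58
eef_pos: [554.7, -54.5, 214.4]
eef_rot: [3.141, -0.0, 2.655]
wrist_force: [-1.9, 2.9, -0.3]
finger_gap: 0.2
```

arm_command --rows '[0.9, -0.5, 0, 0, 0, 0.9, -0.5, 0, 0, 0]'

```text
clock: 4.82
eef_pos: [556.5, -55.6, 214.4]
eef_rot: [3.141, -0.0, 2.655]
wrist_force: [-2.6, 3.8, -0.4]
finger_gap: 0.6
```

arm_command --rows '[0.4, -0.2, 0, 0, 0, 0.4, -0.2, 0, 0, 0]'

```text
clock: 5.08
eef_pos: [557.2, -55.8, 214.4]
eef_rot: [3.141, -0.0, 2.655]
wrist_force: [-3.2, 5.9, 0.9]
finger_gap: 0.4
```

arm_command --rows '[0.4, -0.2, 0, 0, 0, 0, 0, 0, 0, 0]'

```text
clock: 5.32
eef_pos: [557.5, -55.9, 214.4]
eef_rot: [3.141, -0.001, 2.655]
wrist_force: [-5.1, 6.8, 0.7]
finger_gap: 0.6
```

The force is rising steeply, about 5.5 N tangential to the lever, so this is the stop. I'll back off and check.

arm_command --rows '[-2, 1, 0, 0, 0, -8, 4, 0, 0, 0, -20, 10, 0, 0, 0, -30, -20, 10, 0, 0, -40, -30, 50, 0, 28]'

```text
clock: 5.95
eef_pos: [460.4, -87.8, 267.5]
eef_rot: [-3.14, -0.003, 2.656]
wrist_force: [0.7, -0.7, 1.7]
finger_gap: 7.0
```

```bash
python3 - <<'E'
from h import *
c=manip.camera('top');im=c['image'];cv2.imwrite('pics/t2.png',cv2.resize(im[190:290,250:390],None,fx=5,fy=5,interpolation=cv2.INTER_CUBIC))
W=pts(c);hsv=cv2.cvtColor(im,cv2.COLOR_BGR2HSV).astype(int);H,S,V=hsv[...,0],hsv[...,1],hsv[...,2]
roi=(abs(W[...,0]-560)<50)&(abs(W[...,1]+50)<40)
m=roi&((H<8)|(H>172))&(S>140)&(V>80)&(W[...,2]>210)
q=np.argwhere(m).mean(0)[::-1]; print(m.sum(),W[m].mean(0),'ray',ray(c,*q,223))
E
```

```text
23 [571.2449073  -61.35758574 221.52465187] ray [571.11158699 -61.39969118]
```

View pics/t2.png

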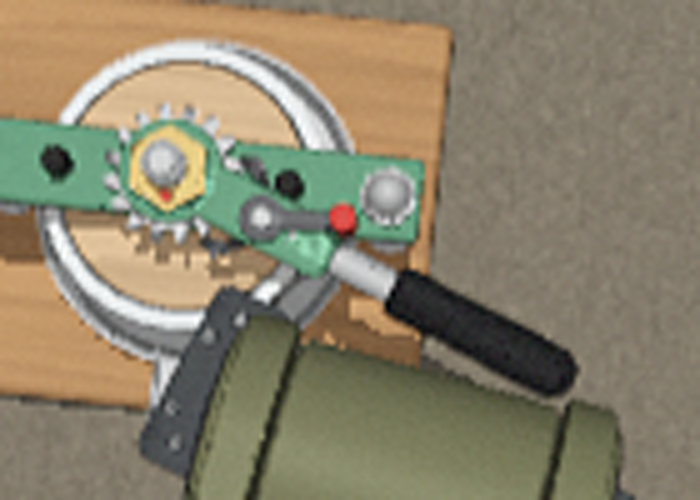

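The tab is now at (342,218) in the crop, world (571.1,-61.4). A full throw predicts (570.9,-62). Next I'll go above the grip with the jaws across the bar and check the lever with the closer wrist view.

arm_command --rows '[6, -4, 0, -10, 50, 6, -4, 0, -10, 50, 6, -4, 0, -10, 50, 6, -4, 0, -10, 50, 6, -4, 0, -10, 50]'

```text
clock: 6.62
eef_pos: [492.2, -108.0, 268.9]
eef_rot: [3.141, 0.001, 1.776]
wrist_force: [-0.3, -0.8, -0.3]
finger_gap: 49.8
```

arm_command --rows '[6, -4, 0, -10, 50, 6, -4, 0, -10, 50, 6, -4, 0, -10, 50, 6, -4, 0, -10, 50, 5, -3, 0, 0, 50]'

```text
clock: 7.25
eef_pos: [521.3, -127.0, 268.8]
eef_rot: [3.141, 0.0, 1.085]
wrist_force: [-0.3, -0.6, 0.1]
finger_gap: 50.0
```

```bash
python3 - <<'E'
from h import *
s=manip.read_state();print(s['eef_pos'],s['eef_rot'],s['joints'],s['finger_gap'])
c=manip.camera('wrist');cv2.imwrite('pics/w2.png',c['image']);print(np.round(c['pose'],2).tolist())
E
```

```text
[ 521.32406579 -126.99720235  268.80001951] [3.14091821e+00 1.78062973e-04 1.08496923e+00] [-3.07071876e-01  2.33938992e-01  1.48249607e+00 -2.98331040e-04
  1.42452556e+00  1.78798550e-01] 50.040573724454546
[[0.88, -0.45, -0.11, 554.49], [-0.47, -0.86, -0.22, -63.09], [0.0, 0.25, -0.97, 436.75], [0.0, 0.0, 0.0, 1.0]]
```

View pics/w2.png

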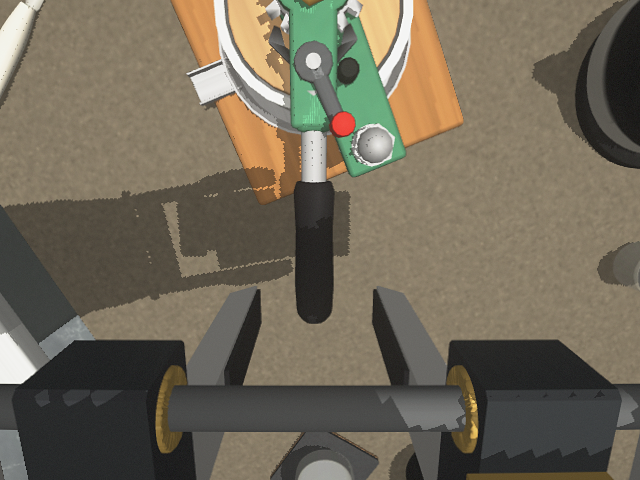

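The grip (315,250) lies centred between the open fingers and aligned with them. The pin (314,61) and tab (343,124) are clear, so I'll compute the lever angle from them.

```bash
python3 - <<'E'
from h import *
c=manip.camera('wrist');im=c['image'];hsv=cv2.cvtColor(im,cv2.COLOR_BGR2HSV).astype(int);H,S,V=hsv[...,0],hsv[...,1],hsv[...,2]
m=((H<8)|(H>172))&(S>140)&(V>80);m[:100]=0;m[150:]=0;m[:,:320]=0;m[:,370:]=0
q=np.argwhere(m);q=(q.min(0)+q.max(0))[::-1]/2;W=pts(c)
t=ray(c,*q,223)
zp=W[61,314,2];p=ray(c,314,61,zp);print('tab',q,t,W[int(q[1]),int(q[0])],'pin',p,zp)
b=(V<55);b[:185]=0;b[318:]=0;b[:,:290]=0;b[:,340:]=0
pts2=[];
for r in range(190,300,5):
    k=np.flatnonzero(b[r]);pts2.append(ray(c,(k.min()+k.max())/2,r,180))
P=np.array(pts2);mu=P.mean(0);ax=np.linalg.svd(P-mu)[2][0];ax*=-np.sign(ax[1]);ha=np.degrees(np.arctan2(ax[1],ax[0]))
d=t-p;la=np.degrees(np.arctan2(d[1],d[0]));print('handle',mu,ha,'lever',la,np.linalg.norm(d),'rel',np.radians(la-ha))
ps=[np.degrees(np.arctan2(*(mu-np.array([595,14.5]))[::-1]))];print(ps)
E
```

```text
tab [341.5 124. ] [569.55511523 -61.33390809] [569.2999839  -61.22813721 223.61119659] pin [572.94129932 -26.21640536] 197.6767094137805
handle [ 524.9969833  -115.85732861] -117.67079502372935 lever -95.50768367336387 35.280380388884346 rel 0.38681926555000423
[np.float64(-118.23618439139076)]
```

```bash
python3 - <<'E'
from h import *
c=manip.camera('wrist');im=c['image'];hsv=cv2.cvtColor(im,cv2.COLOR_BGR2HSV).astype(int);H,S,V=hsv[...,0],hsv[...,1],hsv[...,2]
m=((H<8)|(H>172))&(S>120)&(V>60);m[:100]=0;m[150:]=0;m[:,:325]=0;m[:,370:]=0
q=np.argwhere(m);print(q.min(0),q.max(0),m.sum());
cs=max(cv2.findContours(m.astype(np.uint8),0,1)[0],key=cv2.contourArea);print(cv2.minEnclosingCircle(cs),cv2.fitEllipse(cs))
cv2.imwrite('pics/w3.png',cv2.resize(im[30:200,250:400],None,fx=3.5,fy=3.5,interpolation=cv2.INTER_CUBIC))
W=pts(c);print('heights',W[61,300:330:3,2].round(1),W[124,330:357:3,2].round(1))
E
```

```text
[112 330] [137 355] 509
((342.5, 124.5), 13.509356498718262) ((342.42254638671875, 124.36155700683594), (23.21332550048828, 26.084348678588867), 46.182525634765625)
heights [195.5 195.2 197.3 197.9 198.  196.8 197.4 197.4 196.6 197.2] [192.1 223.6 223.3 223.1 223.7 222.2 223.1 222.7 222.5]
```

View pics/w3.png

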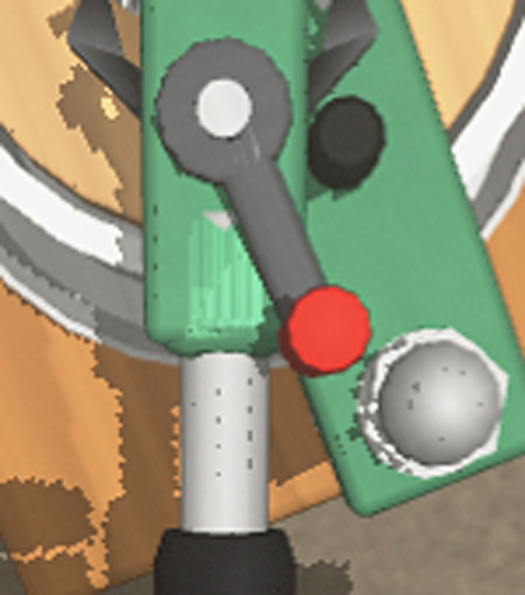

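The crop shows the pin centre at (223,108) and the tab top at about (326,328).

```bash
python3 - <<'E'
from h import *
c=manip.camera('wrist')
A=np.array([595,14.5]);g=np.array([525,-115.86])
for pu,pv in((313.4,60.5),(314,61.)):
  for tu,tv in((342.4,124),(343,124)):
    p=ray(c,pu,pv,198);t=ray(c,tu,tv,223);d=t-p;la=np.arctan2(d[1],d[0]);h=g-p;ha=np.arctan2(h[1],h[0])
    print(p,t,np.linalg.norm(d),la-ha,la-np.radians(-117.8))
E
```

```text
[572.28179029 -25.54151562] [569.47130512 -61.16617271] 35.735346919813395 0.40354242634392334 0.4064730231287681
[572.28179029 -25.54151562] [569.72703576 -61.29997901] 35.84960912633544 0.4109473726573476 0.41387796944219235
[572.44494896 -25.90183167] [569.47130512 -61.16617271] 35.38949430141761 0.40120999935991764 0.40107616530813095
[572.44494896 -25.90183167] [569.72703576 -61.29997901] 35.50233636657716 0.40870449145437115 0.40857065740258447
```

The estimate is 0.40–0.41, too close to the 0.40 threshold. I'll push gently once more, tangentially, to be sure the lever is on its stop.

arm_command --rows '[4, 20, 0, 0, 0, 7, 30, 0, 0, 0, 7, 30, 0, 0, 0, 0, 0, -15, 0, 0, 0, 0, -20, 0, 0]'

```text
clock: 8.07
eef_pos: [539.0, -47.0, 232.9]
eef_rot: [3.141, 0.0, 1.086]
wrist_force: [0.6, -0.8, -0.9]
finger_gap: 3.4
```

arm_command --rows '[0, 0, -15, 0, 0, 0, 0, -4.5, 0, 0, 2, 0, 0, 0, 0, 2, 0, 0, 0, 0, 2, 0, 0, 0, 0]'

```text
clock: 8.7
eef_pos: [545.6, -46.9, 214.6]
eef_rot: [3.141, -0.0, 1.084]
wrist_force: [0.4, 0.7, -0.6]
finger_gap: 0.5
```

arm_command --rows '[1, 0, 0, 0, 0, 1, 0, 0, 0, 0, 1, 0, 0, 0, 0]'

```text
clock: 9.07
eef_pos: [548.3, -46.8, 214.2]
eef_rot: [3.142, -0.0, 1.084]
wrist_force: [-0.4, -0.2, -0.8]
finger_gap: 0.6
```

arm_command --rows '[0.6, 0, 0, 0, 0, 0.6, 0, 0, 0, 0, 0.6, 0, 0, 0, 0]'

```text
clock: 9.45
eef_pos: [550.1, -46.8, 214.1]
eef_rot: [-3.142, 0.0, 1.084]
wrist_force: [-0.6, -0.0, -0.9]
finger_gap: 0.5
```

arm_command --rows '[0.5, 0, 0, 0, 0, 0.5, 0, 0, 0, 0]'

```text
clock: 9.7
eef_pos: [551.1, -46.8, 214.2]
eef_rot: [3.142, -0.0, 1.084]
wrist_force: [0.6, -0.3, 0.0]
finger_gap: 0.3
```

arm_command --rows '[-1, -5, 0, 0, 0, 0.5, 0, 0, 0, 0, 0.5, 0, 0, 0, 0]'

```text
clock: 10.07
eef_pos: [551.1, -51.9, 214.2]
eef_rot: [3.142, -0.0, 1.084]
wrist_force: [-0.1, 0.1, 0.6]
finger_gap: 0.4
```

arm_command --rows '[0.5, 0, 0, 0, 0, 0.5, 0, 0, 0, 0]'

```text
clock: 10.32
eef_pos: [552.1, -51.8, 214.1]
eef_rot: [-3.142, 0.0, 1.084]
wrist_force: [-0.2, -1.0, -0.1]
finger_gap: 0.8
```

arm_command --rows '[0.5, 0, 0, 0, 0, 0.5, 0, 0, 0, 0]'

```text
clock: 10.58
eef_pos: [553.1, -51.8, 214.1]
eef_rot: [3.142, -0.0, 1.084]
wrist_force: [0.0, -0.2, -0.5]
finger_gap: 0.5
```

arm_command --rows '[0.5, 0, 0, 0, 0, 0.5, 0, 0, 0, 0]'

```text
clock: 10.82
eef_pos: [554.1, -51.8, 214.2]
eef_rot: [3.142, -0.0, 1.084]
wrist_force: [-0.5, -0.4, 0.9]
finger_gap: 0.5
```

arm_command --rows '[0.5, 0, 0, 0, 0, 0.3, 0, 0, 0, 0]'

```text
clock: 11.08
eef_pos: [554.9, -51.8, 214.1]
eef_rot: [-3.142, 0.0, 1.084]
wrist_force: [0.1, 0.6, 0.0]
finger_gap: 0.4
```

arm_command --rows '[0.3, 0, 0, 0, 0, 0.3, 0, 0, 0, 0]'

```text
clock: 11.32
eef_pos: [555.5, -51.8, 214.1]
eef_rot: [-3.142, 0.0, 1.084]
wrist_force: [0.3, 0.1, 0.1]
finger_gap: 0.6
```

arm_command --rows '[0.4, 0, 0, 0, 0, 0.4, 0, 0, 0, 0]'

```text
clock: 11.58
eef_pos: [555.9, -51.8, 214.1]
eef_rot: [-3.141, 0.001, 1.084]
wrist_force: [-6.0, -0.5, 2.6]
finger_gap: 0.3
```

arm_command --rows '[0.4, 0, 0, 0, 0, 0.4, 0, 0, 0, 0]'

```text
clock: 11.82
eef_pos: [556.5, -51.9, 214.0]
eef_rot: [-3.14, 0.001, 1.084]
wrist_force: [-7.3, -1.4, 2.3]
finger_gap: 0.5
```

arm_command --rows '[0.4, 0, 0, 0, 0]'

```text
clock: 11.95
eef_pos: [556.8, -51.9, 214.0]
eef_rot: [-3.14, 0.001, 1.084]
wrist_force: [-8.6, -1.2, 3.0]
finger_gap: 0.2
```

The force is 8.6 N against the stop, below the 12 N limit, so the lever is fully over. Now back off and go to the grip.

arm_command --rows '[-3, 0, 0, 0, 0, -12, 4, 10, 0, 0, -8, -15, 30, 0, 20, -7, -32, 15, 0, 50, -7, -32, 0, 0, 50]'

```text
clock: 12.58
eef_pos: [520.2, -127.3, 271.4]
eef_rot: [3.138, -0.001, 1.085]
wrist_force: [0.5, -0.3, 0.3]
finger_gap: 27.0
```

arm_command --rows '[0, 0, 0, 0, 50, 0, 0, -20, 0, 50, 0, 0, -30, 0, 50, 0, 0, -30, 0, 50, 0, 0, -15, 0, 50]'

```text
clock: 13.2
eef_pos: [520.1, -125.8, 173.1]
eef_rot: [-3.14, 0.0, 1.085]
wrist_force: [0.4, -1.0, 1.1]
finger_gap: 49.9
```

arm_command --rows '[0, 0, 0, 0, 30, 0, 0, 0, 0, 28, 0, 0, 0, 0, 28, 0, 0, 0, 0, 28]'

```text
clock: 13.7
eef_pos: [520.6, -126.9, 174.7]
eef_rot: [3.141, -0.0, 1.084]
wrist_force: [-0.5, 1.3, -0.3]
finger_gap: 28.2
```

```bash
python3 - <<'E'
import numpy as np
R=160
def tab(a0,step,n):
    a=np.radians(a0+step*np.arange(n+1));P=R*np.c_[np.cos(a),np.sin(a)];Q=P.round(1);D=np.diff(Q,axis=0).round(1)
    for i in range(0,n,5):
        print(a0+step*i,', '.join(f'{d[0]:g}, {d[1]:g}, 0, {step:g}, 28' for d in D[i:i+5]))
tab(-118,-5,20);print();tab(-218,1,20);print();tab(-198,2,45)
E
```

```text
-118 -12, 7.1, 0, -5, 28, -11.4, 8.1, 0, -5, 28, -10.6, 9.1, 0, -5, 28, -9.8, 9.9, 0, -5, 28, -8.9, 10.8, 0, -5, 28
-143 -7.9, 11.5, 0, -5, 28, -6.9, 12.2, 0, -5, 28, -5.7, 12.7, 0, -5, 28, -4.7, 13.1, 0, -5, 28, -3.5, 13.5, 0, -5, 28
-168 -2.3, 13.8, 0, -5, 28, -1.1, 13.9, 0, -5, 28, 0.1, 14, 0, -5, 28, 1.4, 13.9, 0, -5, 28, 2.5, 13.7, 0, -5, 28
-193 3.7, 13.4, 0, -5, 28, 4.9, 13.1, 0, -5, 28, 6, 12.6, 0, -5, 28, 7.1, 12, 0, -5, 28, 8.1, 11.4, 0, -5, 28

-218 -1.7, -2.2, 0, 1, 28, -1.6, -2.3, 0, 1, 28, -1.7, -2.2, 0, 1, 28, -1.5, -2.3, 0, 1, 28, -1.6, -2.4, 0, 1, 28
-213 -1.5, -2.3, 0, 1, 28, -1.4, -2.4, 0, 1, 28, -1.5, -2.4, 0, 1, 28, -1.3, -2.4, 0, 1, 28, -1.4, -2.5, 0, 1, 28
-208 -1.3, -2.5, 0, 1, 28, -1.2, -2.5, 0, 1, 28, -1.2, -2.5, 0, 1, 28, -1.2, -2.5, 0, 1, 28, -1.1, -2.6, 0, 1, 28
-203 -1, -2.6, 0, 1, 28, -1.1, -2.6, 0, 1, 28, -1, -2.6, 0, 1, 28, -0.9, -2.6, 0, 1, 28, -0.9, -2.7, 0, 1, 28

-198 -1.6, -5.3, 0, 2, 28, -1.4, -5.4, 0, 2, 28, -1.3, -5.4, 0, 2, 28, -1.1, -5.5, 0, 2, 28, -0.8, -5.5, 0, 2, 28
-188 -0.7, -5.6, 0, 2, 28, -0.5, -5.5, 0, 2, 28, -0.3, -5.6, 0, 2, 28, -0.1, -5.6, 0, 2, 28, 0.1, -5.6, 0, 2, 28
-178 0.3, -5.6, 0, 2, 28, 0.5, -5.5, 0, 2, 28, 0.7, -5.6, 0, 2, 28, 0.8, -5.5, 0, 2, 28, 1.1, -5.5, 0, 2, 28
-168 1.3, -5.4, 0, 2, 28, 1.4, -5.4, 0, 2, 28, 1.6, -5.3, 0, 2, 28, 1.8, -5.3, 0, 2, 28, 2.1, -5.2, 0, 2, 28
-158 2.1, -5.2, 0, 2, 28, 2.4, -5, 0, 2, 28, 2.5, -5, 0, 2, 28, 2.7, -4.9, 0, 2, 28, 2.9, -4.8, 0, 2, 28
-148 3.1, -4.7, 0, 2, 28, 3.2, -4.5, 0, 2, 28, 3.3, -4.5, 0, 2, 28, 3.5, -4.3, 0, 2, 28, 3.7, -4.3, 0, 2, 28
-138 3.8, -4, 0, 2, 28, 4, -4, 0, 2, 28, 4, -3.8, 0, 2, 28, 4.3, -3.7, 0, 2, 28, 4.3, -3.5, 0, 2, 28
-128 4.5, -3.3, 0, 2, 28, 4.5, -3.2, 0, 2, 28, 4.7, -3.1, 0, 2, 28, 4.8, -2.9, 0, 2, 28, 4.9, -2.7, 0, 2, 28
-118 5, -2.5, 0, 2, 28, 5, -2.4, 0, 2, 28, 5.2, -2.1, 0, 2, 28, 5.2, -2.1, 0, 2, 28, 5.3, -1.8, 0, 2, 28
```

arm_command --rows '[-2.5, 1.3, 0, -1, 28, -2.5, 1.3, 0, -1, 28, -2.5, 1.3, 0, -1, 28, -2.5, 1.3, 0, -1, 28, -2.5, 1.4, 0, -1, 28]'

```text
clock: 14.32
eef_pos: [507.9, -120.1, 174.2]
eef_rot: [3.141, -0.0, 0.996]
wrist_force: [3.9, -0.1, 1.8]
finger_gap: 27.7
```

arm_command --rows '[-11.4, 8.1, 0, -5, 28, -10.6, 9.1, 0, -5, 28, -9.8, 9.9, 0, -5, 28, -8.9, 10.8, 0, -5, 28, -7.9, 11.5, 0, -5, 28]'

```text
clock: 14.95
eef_pos: [458.7, -70.8, 174.1]
eef_rot: [3.141, 0.001, 0.557]
wrist_force: [2.7, -2.6, 2.0]
finger_gap: 27.8
```

arm_command --rows '[-6.9, 12.2, 0, -5, 28, -5.7, 12.7, 0, -5, 28, -4.7, 13.1, 0, -5, 28, -3.5, 13.5, 0, -5, 28, -2.3, 13.8, 0, -5, 28]'

```text
clock: 15.58
eef_pos: [435.6, -5.5, 174.0]
eef_rot: [3.141, 0.001, 0.12]
wrist_force: [0.7, -3.8, 0.9]
finger_gap: 28.3
```

arm_command --rows '[-1.1, 13.9, 0, -5, 28, 0.1, 14, 0, -5, 28, 1.4, 13.9, 0, -5, 28, 2.5, 13.7, 0, -5, 28, 3.7, 13.4, 0, -5, 28]'

```text
clock: 16.2
eef_pos: [442.2, 63.4, 173.9]
eef_rot: [3.14, 0.001, -0.316]
wrist_force: [1.0, -3.6, 2.0]
finger_gap: 28.4
```

arm_command --rows '[4.9, 13.1, 0, -5, 28, 6, 12.6, 0, -5, 28, 7.1, 12, 0, -5, 28, 8.1, 11.4, 0, -5, 28]'

```text
clock: 16.7
eef_pos: [468.3, 112.5, 173.8]
eef_rot: [3.139, 0.001, -0.665]
wrist_force: [-0.7, -3.7, 1.4]
finger_gap: 27.9
```

```bash
python3 - <<'E'
from h import *
s=manip.read_state();print(s['joints'],s['eef_pos'],s['wrist_force'])
c=manip.camera('top');cv2.imwrite('pics/t3.png',cv2.resize(c['image'][190:290,230:370],None,fx=5,fy=5,interpolation=cv2.INTER_CUBIC))
E
```

```text
[ 1.60018386e-01  1.91112288e-01  1.76033901e+00 -7.74096220e-04
  1.19253003e+00  2.39577733e+00] [468.29297622 112.46615065 173.81113382] [-0.69118292 -3.7149776   1.37849106]
```

View pics/t3.png

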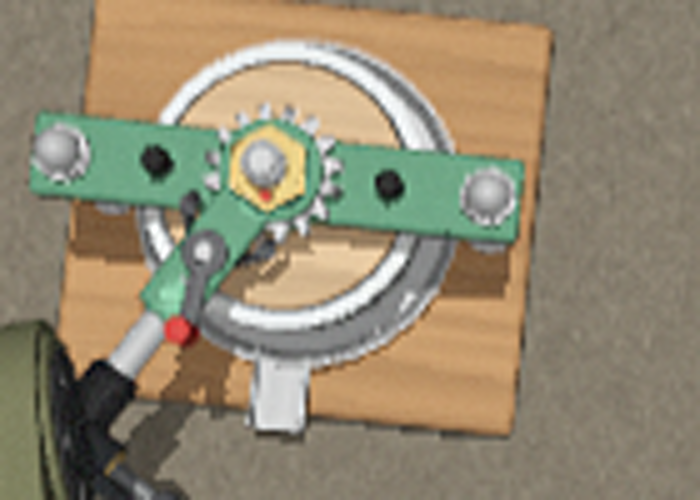

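The handle has swung clockwise, the red nut dot (265,193) has not moved, and the lever is still over. Next comes the slow take-up.

arm_command --rows '[-1.7, -2.2, 0, 1, 28, -1.6, -2.3, 0, 1, 28, -1.7, -2.2, 0, 1, 28, -1.5, -2.3, 0, 1, 28, -1.6, -2.4, 0, 1, 28]'

```text
clock: 17.38
eef_pos: [460.7, 101.0, 174.1]
eef_rot: [-3.141, 0.0, -0.573]
wrist_force: [1.1, 3.9, -2.8]
finger_gap: 28.2
```

arm_command --rows '[-1.5, -2.3, 0, 1, 28, -1.4, -2.4, 0, 1, 28, -1.5, -2.4, 0, 1, 28, -1.3, -2.4, 0, 1, 28, -1.4, -2.5, 0, 1, 28]'

```text
clock: 18.0
eef_pos: [453.8, 89.4, 174.1]
eef_rot: [-3.14, 0.0, -0.485]
wrist_force: [4.3, 8.2, -3.6]
finger_gap: 28.0
```

arm_command --rows '[-1.3, -2.5, 0, 1, 28, -1.2, -2.5, 0, 1, 28, -1.2, -2.5, 0, 1, 28, -1.2, -2.5, 0, 1, 28, -1.1, -2.6, 0, 1, 28]'

```text
clock: 18.62
eef_pos: [447.7, 76.9, 174.1]
eef_rot: [-3.14, 0.0, -0.398]
wrist_force: [3.1, 8.5, -3.6]
finger_gap: 28.0
```

arm_command --rows '[-1, -2.6, 0, 1, 28, -1.1, -2.6, 0, 1, 28, -1, -2.6, 0, 1, 28, -0.9, -2.6, 0, 1, 28, -0.9, -2.7, 0, 1, 28]'

```text
clock: 19.25
eef_pos: [442.8, 63.9, 174.1]
eef_rot: [-3.14, 0.0, -0.311]
wrist_force: [3.1, 9.7, -2.4]
finger_gap: 27.9
```

The load is taken at about 10 N. I'll speed up to 2°/row.

arm_command --rows '[-1.6, -5.3, 0, 2, 28, -1.4, -5.4, 0, 2, 28, -1.3, -5.4, 0, 2, 28, -1.1, -5.5, 0, 2, 28, -0.8, -5.5, 0, 2, 28]'

```text
clock: 19.88
eef_pos: [436.4, 36.9, 174.1]
eef_rot: [-3.14, 0.0, -0.136]
wrist_force: [2.1, 11.6, -2.9]
finger_gap: 27.9
```

arm_command --rows '[-0.7, -5.6, 0, 2, 28, -0.5, -5.5, 0, 2, 28, -0.3, -5.6, 0, 2, 28, -0.1, -5.6, 0, 2, 28, 0.1, -5.6, 0, 2, 28]'

```text
clock: 20.5
eef_pos: [434.9, 9.1, 174.1]
eef_rot: [-3.14, 0.0, 0.039]
wrist_force: [0.8, 12.3, -1.8]
finger_gap: 27.9
```

arm_command --rows '[0.3, -5.6, 0, 2, 28, 0.5, -5.5, 0, 2, 28, 0.7, -5.6, 0, 2, 28, 0.8, -5.5, 0, 2, 28, 1.1, -5.5, 0, 2, 28]'

```text
clock: 21.12
eef_pos: [438.1, -18.6, 174.0]
eef_rot: [-3.139, 0.001, 0.213]
wrist_force: [0.1, 11.7, -1.0]
finger_gap: 28.0
```

arm_command --rows '[1.3, -5.4, 0, 2, 28, 1.4, -5.4, 0, 2, 28, 1.6, -5.3, 0, 2, 28, 1.8, -5.3, 0, 2, 28, 2.1, -5.2, 0, 2, 28]'

```text
clock: 21.75
eef_pos: [446.2, -45.1, 174.0]
eef_rot: [-3.139, 0.001, 0.388]
wrist_force: [-2.2, 12.2, 0.3]
finger_gap: 28.4
```

arm_command --rows '[2.1, -5.2, 0, 2, 28, 2.4, -5, 0, 2, 28, 2.5, -5, 0, 2, 28, 2.7, -4.9, 0, 2, 28, 2.9, -4.8, 0, 2, 28]'

```text
clock: 22.38
eef_pos: [458.7, -69.9, 174.0]
eef_rot: [-3.139, 0.0, 0.562]
wrist_force: [-2.1, 13.2, 2.3]
finger_gap: 28.0
```

arm_command --rows '[3.1, -4.7, 0, 2, 28, 3.2, -4.5, 0, 2, 28, 3.3, -4.5, 0, 2, 28, 3.5, -4.3, 0, 2, 28, 3.7, -4.3, 0, 2, 28]'

```text
clock: 23.0
eef_pos: [475.4, -92.2, 174.0]
eef_rot: [-3.138, 0.0, 0.737]
wrist_force: [-3.9, 12.9, 2.0]
finger_gap: 28.1
```

arm_command --rows '[3.8, -4, 0, 2, 28, 4, -4, 0, 2, 28, 4, -3.8, 0, 2, 28, 4.3, -3.7, 0, 2, 28, 4.3, -3.5, 0, 2, 28]'

```text
clock: 23.62
eef_pos: [495.7, -111.1, 173.9]
eef_rot: [-3.138, -0.0, 0.912]
wrist_force: [-6.3, 12.4, 3.4]
finger_gap: 27.8
```

arm_command --rows '[4.5, -3.3, 0, 2, 28, 4.5, -3.2, 0, 2, 28, 2.3, -1.6, 0, 1, 28]'

```text
clock: 24.0
eef_pos: [507.0, -119.3, 174.0]
eef_rot: [-3.138, -0.001, 0.998]
wrist_force: [-5.5, 10.7, 3.0]
finger_gap: 28.2
```

```bash
python3 - <<'E'
from h import *
s=manip.read_state();p=s['eef_pos'];print(p,np.degrees(np.arctan2(p[1]-14.5,p[0]-595)))
c=manip.camera('top');cv2.imwrite('pics/t4.png',cv2.resize(c['image'][190:290,230:370],None,fx=5,fy=5,interpolation=cv2.INTER_CUBIC))
E
```

```text
[ 507.03842396 -119.28144603  173.96330881] -123.32500207347825
```

View pics/t4.png

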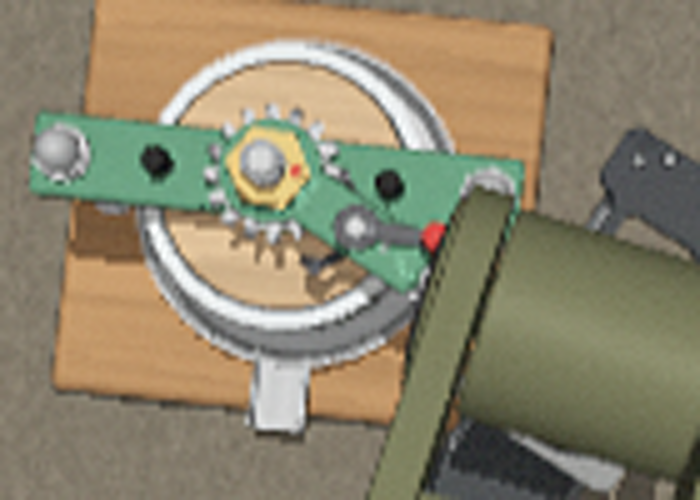

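The nut dot has moved from (265,193) to (296,171), about 1.4–1.5 rad anticlockwise. One more stroke is needed.

arm_command --rows '[-4.7, 3.1, 0, -2, 28, -6.8, 4.9, 0, -3, 28, -10.6, 9.1, 0, -5, 28, -9.8, 9.9, 0, -5, 28, -8.9, 10.8, 0, -5, 28]'

```text
clock: 24.68
eef_pos: [466.6, -82.9, 174.2]
eef_rot: [3.14, 0.001, 0.645]
wrist_force: [3.9, -1.6, -1.1]
finger_gap: 27.8
```

arm_command --rows '[-7.9, 11.5, 0, -5, 28, -6.9, 12.2, 0, -5, 28, -5.7, 12.7, 0, -5, 28, -4.7, 13.1, 0, -5, 28, -3.5, 13.5, 0, -5, 28]'

```text
clock: 25.3
eef_pos: [437.8, -19.9, 174.2]
eef_rot: [3.14, 0.001, 0.209]
wrist_force: [0.0, -4.0, -0.9]
finger_gap: 28.0
```

arm_command --rows '[-2.3, 13.8, 0, -5, 28, -1.1, 13.9, 0, -5, 28, 0.1, 14, 0, -5, 28, 1.4, 13.9, 0, -5, 28, 2.5, 13.7, 0, -5, 28]'

```text
clock: 25.92
eef_pos: [438.5, 49.6, 174.2]
eef_rot: [3.14, 0.001, -0.227]
wrist_force: [-1.1, -3.2, 0.2]
finger_gap: 28.0
```

arm_command --rows '[3.7, 13.4, 0, -5, 28, 4.9, 13.1, 0, -5, 28, 6, 12.6, 0, -5, 28, 0, 0, 0, 0, 28]'

```text
clock: 26.42
eef_pos: [453.6, 89.0, 174.1]
eef_rot: [3.141, -0.0, -0.485]
wrist_force: [-0.5, -0.4, -0.5]
finger_gap: 27.8
```

arm_command --rows '[-1.3, -2.5, 0, 1, 28, -1.2, -2.5, 0, 1, 28, -1.2, -2.5, 0, 1, 28, -1.2, -2.5, 0, 1, 28, -1.1, -2.6, 0, 1, 28]'

```text
clock: 27.05
eef_pos: [447.5, 76.2, 174.2]
eef_rot: [-3.141, -0.0, -0.398]
wrist_force: [1.8, 3.3, -1.1]
finger_gap: 27.8
```

arm_command --rows '[-1, -2.6, 0, 1, 28, -1.1, -2.6, 0, 1, 28, -1, -2.6, 0, 1, 28, -0.9, -2.6, 0, 1, 28, -0.9, -2.7, 0, 1, 28]'

```text
clock: 27.68
eef_pos: [442.6, 63.1, 174.2]
eef_rot: [-3.142, -0.0, -0.311]
wrist_force: [1.4, 1.5, -0.6]
finger_gap: 28.0
```

arm_command --rows '[-0.8, -2.6, 0, 1, 28, -0.8, -2.7, 0, 1, 28, -0.7, -2.7, 0, 1, 28, -0.7, -2.7, 0, 1, 28, -0.7, -2.7, 0, 1, 28]'

```text
clock: 28.3
eef_pos: [439.0, 50.0, 174.1]
eef_rot: [-3.141, -0.0, -0.224]
wrist_force: [3.4, 7.5, -1.6]
finger_gap: 28.1
```

arm_command --rows '[-0.6, -2.7, 0, 1, 28, -0.6, -2.7, 0, 1, 28, -0.5, -2.8, 0, 1, 28, -0.4, -2.7, 0, 1, 28, -0.4, -2.8, 0, 1, 28]'

```text
clock: 28.92
eef_pos: [436.5, 36.6, 174.1]
eef_rot: [-3.14, 0.0, -0.136]
wrist_force: [3.1, 9.0, -0.8]
finger_gap: 28.2
```

arm_command --rows '[-0.7, -5.6, 0, 2, 28, -0.5, -5.5, 0, 2, 28, -0.3, -5.6, 0, 2, 28, -0.1, -5.6, 0, 2, 28, 0.1, -5.6, 0, 2, 28]'

```text
clock: 29.55
eef_pos: [434.9, 8.9, 174.1]
eef_rot: [-3.14, -0.0, 0.039]
wrist_force: [2.5, 11.6, -0.1]
finger_gap: 27.8
```

arm_command --rows '[0.3, -5.6, 0, 2, 28, 0.5, -5.5, 0, 2, 28, 0.7, -5.6, 0, 2, 28, 0.8, -5.5, 0, 2, 28, 1.1, -5.5, 0, 2, 28]'

```text
clock: 30.18
eef_pos: [438.2, -18.7, 174.1]
eef_rot: [-3.139, -0.0, 0.213]
wrist_force: [1.4, 12.5, -0.4]
finger_gap: 28.0
```

arm_command --rows '[1.3, -5.4, 0, 2, 28, 1.4, -5.4, 0, 2, 28, 1.6, -5.3, 0, 2, 28, 1.8, -5.3, 0, 2, 28, 2.1, -5.2, 0, 2, 28]'

```text
clock: 30.8
eef_pos: [446.3, -45.2, 174.0]
eef_rot: [-3.139, 0.0, 0.388]
wrist_force: [-0.4, 12.7, 2.2]
finger_gap: 28.2
```

arm_command --rows '[2.1, -5.2, 0, 2, 28, 2.4, -5, 0, 2, 28, 2.5, -5, 0, 2, 28, 2.7, -4.9, 0, 2, 28, 2.9, -4.8, 0, 2, 28]'

```text
clock: 31.42
eef_pos: [458.8, -70.0, 174.0]
eef_rot: [-3.139, -0.0, 0.562]
wrist_force: [0.1, 12.4, 2.2]
finger_gap: 28.0
```

arm_command --rows '[3.1, -4.7, 0, 2, 28, 3.2, -4.5, 0, 2, 28, 3.3, -4.5, 0, 2, 28, 3.5, -4.3, 0, 2, 28, 3.7, -4.3, 0, 2, 28]'

```text
clock: 32.05
eef_pos: [475.4, -92.1, 174.0]
eef_rot: [-3.138, -0.0, 0.737]
wrist_force: [-1.6, 13.3, 2.9]
finger_gap: 28.0
```

arm_command --rows '[3.8, -4, 0, 2, 28, 2, -2, 0, 1, 28, 0, 0, 0, 0, 28]'

```text
clock: 32.42
eef_pos: [481.3, -98.5, 174.0]
eef_rot: [-3.139, -0.0, 0.788]
wrist_force: [-1.4, 9.2, 2.3]
finger_gap: 28.5
```

Now let go: back off slightly, open, rise and retreat.

arm_command --rows '[-1, 1, 0, 0, 40, 0, 0, 0, 0, 50, 0, 0, 0, 0, 50, 0, 0, 15, 0, 50, 0, 0, 30, 0, 50]'

```text
clock: 33.05
eef_pos: [480.4, -98.3, 219.9]
eef_rot: [-3.14, 0.001, 0.787]
wrist_force: [0.7, 0.2, 0.1]
finger_gap: 50.1
```

arm_command --rows '[0, 0, 40, 0, 50, 0, 0, 30, 0, 50, -40, -20, 0, 0, 50, -40, -30, 0, 0, 50, -20, -20, 0, 0, 50]'

```text
clock: 33.67
eef_pos: [379.3, -169.0, 290.5]
eef_rot: [3.14, -0.0, 0.787]
wrist_force: [0.9, 0.7, -0.1]
finger_gap: 50.4
```

```bash
python3 - <<'E'
from h import *
s=manip.read_state();print(s['clock'],s['eef_pos'],s['wrist_force'])
c=manip.camera('top');im=c['image']
def dot(im):
    g=im[190:290,230:370];return cv2.resize(g,None,fx=4,fy=4,interpolation=cv2.INTER_CUBIC)
cv2.imwrite('pics/t5.png',dot(im))
a0=np.load('top0.npz');im0=a0['im'];W0=a0['W'];W1=pts(c)
A=np.array([595,14.5])
for n,i in(('start',im0),('now',im)):
    h=cv2.cvtColor(i,cv2.COLOR_BGR2HSV).astype(int);m=((h[...,0]<9)|(h[...,0]>172))&(h[...,1]>150)
    q=np.argwhere(m[215:235,273:300]);w=q.mean(0)[::-1]+[273,215] if len(q) else None
    if w is not None: p=ray(c,*w,197)-A;print(n,len(q),w,p,np.degrees(np.arctan2(p[1],p[0])))
d=cv2.absdiff(im0,im).max(2)>40
n,l,st,ce=cv2.connectedComponentsWithStats(d.astype(np.uint8))
print([(st[k].tolist()) for k in range(1,n) if st[k,4]>15])
E
```

```text
33.675 [ 379.30087885 -169.02514184  290.46970922] [ 0.9032014   0.71874846 -0.09704558]
start 4 [282.5 228.5] [-11.10864624   2.29200236] 168.3419835639546
now 3 [286.66666667 218.33333333] [11.12452248 -6.6596742 ] -30.906767862016206
[[271, 215, 5, 11, 21], [279, 221, 87, 80, 2202], [271, 227, 9, 10, 24], [279, 285, 157, 195, 8634], [0, 367, 89, 113, 5621], [415, 382, 8, 16, 17], [75, 395, 7, 12, 50], [167, 411, 110, 69, 3891], [289, 432, 53, 48, 1480], [0, 474, 4, 6, 17]]
```

View pics/t5.png

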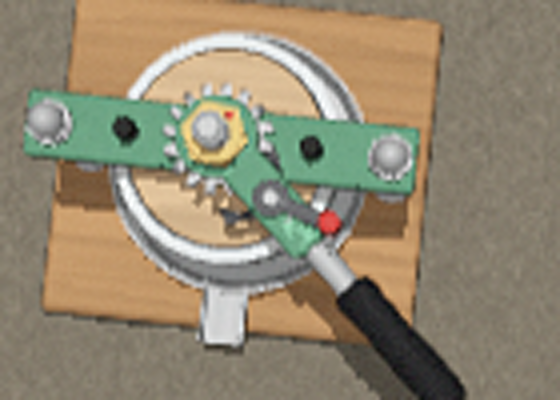

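The nut dot is now at (229,115), upper right of the spindle. The lever is still fully over (tab at 330,222) and the arm is clear. The image differences show only the press parts and the arm with its shadow, so I'm handing in.

```bash
python3 -c "
from cell import manip
print(manip.sign_off())"
```

```text
the job is handed in; nothing more can be done
None
```

The press is unloaded: the brass nut has backed off about 2.5 rad or more, past the 2.0 rad needed. The job was handed in at about 34 s with the gripper open and clear of everything.

- **Lever:** I pushed the red lever over to its stop. The first close check read 0.39–0.41 rad, too near the 0.40 limit. I pushed it again until the force reached 8.6 N, below the 12 N that counts as forcing. The final top view reads about 0.43, but only roughly.
- **Handle:** I worked it to and fro in two strokes, staying short of the buffers. The load was taken up slowly at about 0.02 m/s, then driven at about 0.045 m/s. Readings on the grip stayed at or below about 14 N.
- **Nut turn:** the two estimates disagree somewhat. The stroke angles give about 2.5 rad and the red dot about 2.8 rad, with the dot only 3–4 pixels in size. Both are well past 2.0.
- **Surroundings:** comparing the first and last top views shows no change at the tumbler, mug, capsule, canister or pepper mill. After letting go, the wrist force was about zero.

I viewed 10 pictures, the whole budget.

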